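# Close an elephant casting mould with four T-nuts in cross order

## Task

Close the casting mould: run the four slack brass nuts down clockwise, about half a turn each, one after the other in cross order (start with any, then the one diagonally opposite, then the remaining two). Bring each one up firm but do not over-tighten it, so that the blue lid ends fully home and level. Then let go, and leave the figures, pots and tools around it where they are.

Things in the scene. Friction and masses are not known exactly. Their poses are not given: they have to be found in the camera images.
- mould: casting mould on a fixed plywood board: board 240 mm along its x by 420 along its y by 12 thick, on it an aluminium lower half 190 x 170 mm whose top is at 57 mm, with a 3 mm rubber seal. Origin: centre of the board's underside, on the table; z up. It does not move.
- lid_top (a point): centre of the top face of the blue lid plate (190 x 170 x 14 mm, with an elephant relief) that closes the mould. Level and 74 mm above the table when fully home; 4 mm higher at the start, loose on four spring pins. The nuts' rubber-faced undersides press it down around the studs.
- nut1_grip (a point): brass T-nut at the mould's far left (+x, +y of the mould) corner, 70 mm in x and 60 mm in y from its centre; opposite nut 3. Point on its axis at grip height, 34 mm above its rubber underside; point x runs along the T-bar (50 mm long, 12 thick, from 18 below to 12 above this point; 22 mm round hub below). Starts slack, any yaw. Clockwise from above tightens: sinks 12 mm a turn, solid after 2.3 to 2.9 rad (differs, unseen), point then 108 mm over the table.
- bush1 (a joint): elastic twist (rad) of the stud under nut 1 in its rubber bush, 3 N m per rad, positive when tightening, springs back to 0 when let go. About 0.03 while the nut runs (friction 0.08 N m); rises only once the nut is solid. Above 0.10 (0.3 N m) is firm; above 0.22 (0.66 N m) is over-tightened.
- nut2_grip (a point): brass T-nut at the mould's far right (+x, -y) corner, 70 mm in x and 60 mm in y from its centre; opposite nut 4. Point on its axis at grip height, 34 mm above its rubber underside; point x runs along the T-bar (50 mm long, 12 thick, from 18 below to 12 above this point; 22 mm round hub below). Starts slack, any yaw. Clockwise from above tightens: sinks 12 mm a turn, solid after 2.3 to 2.9 rad (differs, unseen), point then 108 mm over the table.
- bush2 (a joint): elastic twist (rad) of the stud under nut 2 in its rubber bush, 3 N m per rad, positive when tightening, springs back to 0 when let go. About 0.03 while the nut runs (friction 0.08 N m); rises only once the nut is solid. Above 0.10 (0.3 N m) is firm; above 0.22 (0.66 N m) is over-tightened.
- nut3_grip (a point): brass T-nut at the mould's near right (-x, -y) corner, 70 mm in x and 60 mm in y from its centre; opposite nut 1. Point on its axis at grip height, 34 mm above its rubber underside; point x runs along the T-bar (50 mm long, 12 thick, from 18 below to 12 above this point; 22 mm round hub below). Starts slack, any yaw. Clockwise from above tightens: sinks 12 mm a turn, solid after 2.3 to 2.9 rad (differs, unseen), point then 108 mm over the table.
- bush3 (a joint): elastic twist (rad) of the stud under nut 3 in its rubber bush, 3 N m per rad, positive when tightening, springs back to 0 when let go. About 0.03 while the nut runs (friction 0.08 N m); rises only once the nut is solid. Above 0.10 (0.3 N m) is firm; above 0.22 (0.66 N m) is over-tightened.
- nut4_grip (a point): brass T-nut at the mould's near left (-x, +y) corner, 70 mm in x and 60 mm in y from its centre; opposite nut 2. Point on its axis at grip height, 34 mm above its rubber underside; point x runs along the T-bar (50 mm long, 12 thick, from 18 below to 12 above this point; 22 mm round hub below). Starts slack, any yaw. Clockwise from above tightens: sinks 12 mm a turn, solid after 2.3 to 2.9 rad (differs, unseen), point then 108 mm over the table.
- bush4 (a joint): elastic twist (rad) of the stud under nut 4 in its rubber bush, 3 N m per rad, positive when tightening, springs back to 0 when let go. About 0.03 while the nut runs (friction 0.08 N m); rises only once the nut is solid. Above 0.10 (0.3 N m) is firm; above 0.22 (0.66 N m) is over-tightened.
- eleph1: cream and blue cast elephant, about 80 x 70 x 20 mm, lying on the mould's board on the +y side; a bystander, leave it where it is
- eleph2: the same, on the cardboard sheet; a bystander, leave it where it is
- eleph3: the same, on the cardboard sheet; a bystander, leave it where it is
- pot1: small paint pot with blue cap, 44 mm across, 45 mm high, standing on the mould's board on the -y side; a bystander, leave it where it is
- pot2: paint pot with yellow cap, 52 mm across, 60 mm high; a bystander, leave it where it is
- brush: paint brush lying on the table; a bystander, leave it where it is
- scraper: spatula lying on the table; a bystander, leave it where it is

How it is judged:
By the outcome, as a careful person would: the job done as asked, in the order asked, and still so for the second after the job is handed in, with the robot touching nothing.
It also fails if it takes over 72 s, if anything falls off the work surface, if the arm or the gripper's body presses on something with over 40 N, if the wrist force passes 120 N, or if a joint passes its speed limit or range.

## Robot

A 6-joint arm with a two-finger parallel gripper is mounted at the origin on the work surface. World frame = base frame: x ahead of the robot, y to its left, z up, the work surface at z = 0. Lengths are in m, angles in rad, forces in N, time in s.
With the tool pointing down it reaches from about 0.3 to 0.775 m from the base axis. Payload 14.6 kg.
Tool frame: the origin (TCP) lies at the very end of the fingers, on their centre line; the grasp point (between the pads) lies 19 mm behind it; z points along the fingers, y is the direction in which the jaws open and shut (so a half turn about z gives the same grasp; the last joint's range is limited). The gripper opens to 94 mm and grips with 3 to 60 N. Pads are 16 mm wide; open, the fingers measure 119 mm over their backs; the gripper's body (75 mm by 177 mm) begins 78 mm behind the grasp point.
Start: joints at [-1.205, 0.3, 1.521, -0, 1.321, -0.067], TCP at [0.231, -0.499, 0.205] pointing down, gripper open.
Joint ranges: [-3.03, 3.03], [-0.79, 2.21], [0.23, 2.52], [-1.04, 4.18], [0, 3.07], [-2.55, 2.55]. Speed limits (rad/s): [2.22, 2.22, 2.57, 3.14, 3.14, 3.14].

## Interface

Orientations are given as [roll, pitch, yaw] about the fixed x, y, z axes, in that order (R = Rz(yaw) Ry(pitch) Rx(roll)).
In Python, from station import status, camera, ctrl gives the robot as it stands. The module is installed in compiled form; this text tells all that it offers.
- The arm moves only by the shell command python3 -m jog 'ROWS' [FORCE]. ROWS is JSON, a list of rows, each a list of 7 numbers: the shift along the tool's x, y, z each as a share of 1000 mm, from -1 to 1, then the turn, a rotation vector about the tool's x, y, z each as a share of pi/2 rad, from -1 to 1, then the opening, from -1 (shut) to 1 (fully open), so that 0 is half open. A call has 1 to 20 rows; each row is the pose to reach, as a shift and turn from the pose measured when the call began, along the tool's axes at that moment; what a row does not reach only later rows make up. A row lasts 1/10 s, in which the tool goes at most 50 mm and 8.59 degrees, less where a joint would pass 70% of its speed; a pose out of reach is approached as far as the arm can. A call with a number of a shift or a turn outside -1 to 1 is refused whole. A call with a gripper value outside its range is refused whole. The fingers move at their own pace and stop on an object; FORCE is the grip in N (left out, the last holds). Time passes only in rows, so rows that repeat a pose let the fingers close. It gives the time, the measured TCP pose, the force and the opening at its end, in the units of the state.
- status.get_obs(): the state, without advancing time (a new reading comes with each control period).
- camera(name): name is "scene" or "side" or "wrist"; returns a dict with "image" (480x640x3 uint8, red, green, blue), "fx", "fy", "cx", "cy" (pixels), "k1" (the pictures are not rectified: a ray, as slopes to the right and down, at radius r is drawn at 1 + k1 r^2 times it, then the intrinsics apply), "world_from_camera" (4x4, takes a point from camera to world coordinates). Camera axes: x right, y down, z forward; pixel columns grow to the right and rows downward; lengths in m; the calibration is good to about 2 mm. A picture is of the moment at which its call begins. There is no depth.
- ctrl.hand_in(): hands the job in, once; it reports no verdict.
The state is a dict: "time_s": time; "qpos": joint angles; "joint_vel": joint speeds; "tau": joint torques, N m; "ee_pos": TCP position; "eef_rot": TCP orientation; "force": force on the tool from outside, world axes, zero at the start; "moment": the same for the moment, N m; "grip_width": finger opening in m.
Only numpy, scipy, OpenCV 4.12 (cv2) and the standard library are available. Lean on these libraries where they do the work, as an engineer would, in place of code of your own. Each camera call takes 0.05 s, during which the arm holds its last target.

## Working session

There is one attempt and no reset: what is moved stays moved. The work goes in short steps, Python scripts to look and compute and a shell command to move; the robot and the scene stay as the last step left them, time stands still between calls to the robot, and variables do not carry over. Pictures are saved under pics/ and viewed, and the job is handed in when it is done.

```bash
mkdir -p pics; ls
python3 - <<'E'
from station import status, camera, ctrl
import cv2
o=status.get_obs()
for k in o: print(k,o[k])
for n in ["scene","side","wrist"]:
    c=camera(n); cv2.imwrite(f"pics/{n}0.png",c["image"][:,:,::-1])
    print(n,{k:c[k] for k in c if k!="image"})
E
```

```text
pics
time_s 0.0
qpos [-1.20462119e+00  3.00455627e-01  1.52159224e+00 -1.65670857e-05
  1.32071417e+00 -6.65637135e-02]
joint_vel [ 1.94960556e-03  6.96617271e-05  5.05244887e-04  4.64015734e-04
 -2.10896501e-03 -1.39624655e-03]
tau [ 1.00598871e-03 -5.31800330e+01 -3.52738130e+01  7.08859228e-02
  2.43563071e-02 -1.23490154e-04]
ee_pos [ 0.23056131 -0.49904173  0.2048901 ]
eef_rot [-3.14042479e+00 -6.17700305e-05  4.32742927e-01]
force [ 1.16040493 -0.1422216  -0.02754449]
moment [ 0.00499334 -0.04410373  0.02076567]
grip_width 0.0940737221099901
scene {'fx': 479.3824003729183, 'fy': 479.3824003729183, 'cx': 312.91266228916663, 'cy': 241.20285726832353, 'k1': -0.0643011536923957, 'world_from_camera': array([[-0.8786534 ,  0.24111446, -0.4121068 ,  0.9371019 ],
       [ 0.47733451,  0.46339735, -0.74660207,  0.83349535],
       [ 0.01095265, -0.85271725, -0.52225791,  0.66656456],
       [ 0.        ,  0.        ,  0.        ,  1.        ]])}
side {'fx': 532.3926556312093, 'fy': 532.3926556312093, 'cx': 318.891263621474, 'cy': 239.29186011056547, 'k1': -0.051491955957664946, 'world_from_camera': array([[-0.82647336, -0.44578892,  0.34382266,  0.01433166],
       [-0.56268104,  0.63433406, -0.53010409,  0.74331735],
       [ 0.01821611, -0.6315794 , -0.77509717,  1.15658757],
       [ 0.        ,  0.        ,  0.        ,  1.        ]])}
wrist {'fx': 345.88285827907816, 'fy': 345.88285827907816, 'cx': 317.98727757987933, 'cy': 242.62121725937882, 'k1': -0.01893699805353429, 'world_from_camera': array([[ 0.42018711, -0.87601108, -0.23674327,  0.29960618],
       [-0.90743568, -0.40615587, -0.10769356, -0.46800405],
       [-0.00181392,  0.26008074, -0.96558517,  0.38352773],
       [ 0.        ,  0.        ,  0.        ,  1.        ]])}
```

View pics/scene0.png

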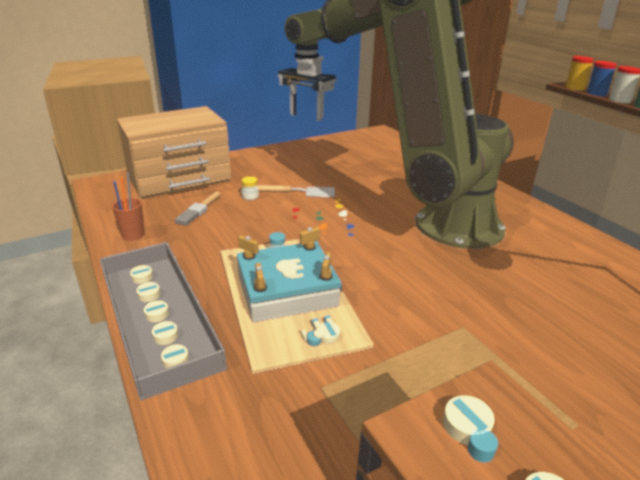

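View pics/side0.png

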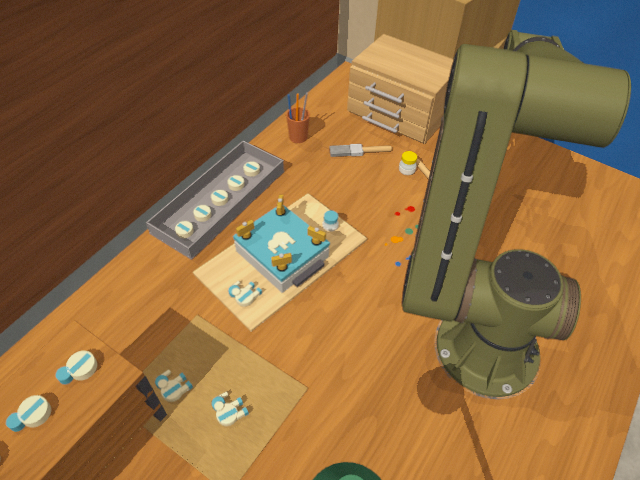

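View pics/wrist0.png

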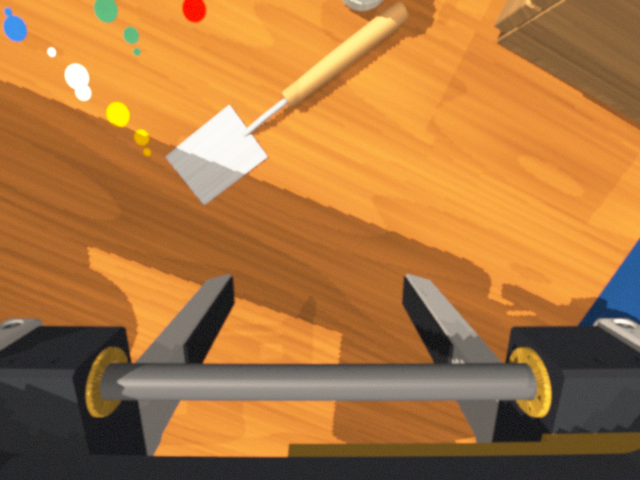

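Run:
```python
import cv2
for n,(x,y,w,h) in {"scene":(210,215,170,128),"side":(190,180,184,138)}.items():
    a=cv2.imread(f"pics/{n}0.png")[y:y+h,x:x+w]
    s=800/w
    a=cv2.resize(a,(800,int(h*s)),interpolation=cv2.INTER_CUBIC)
    for u in range(x,x+w,10):
        if u%20==0:
            p=int((u-x)*s); cv2.line(a,(p,0),(p,6),(0,0,255),1); cv2.putText(a,str(u),(p,18),0,.4,(0,0,255),1)
    for v in range(y,y+h):
        if v%20==0:
            p=int((v-y)*s); cv2.line(a,(0,p),(6,p),(0,0,255),1); cv2.putText(a,str(v),(8,p+4),0,.4,(0,0,255),1)
    cv2.imwrite(f"pics/{n}0c.png",a); print(n,s)
```

```text
scene 4.705882352941177
side 4.3478260869565215
```

View pics/scene0c.png

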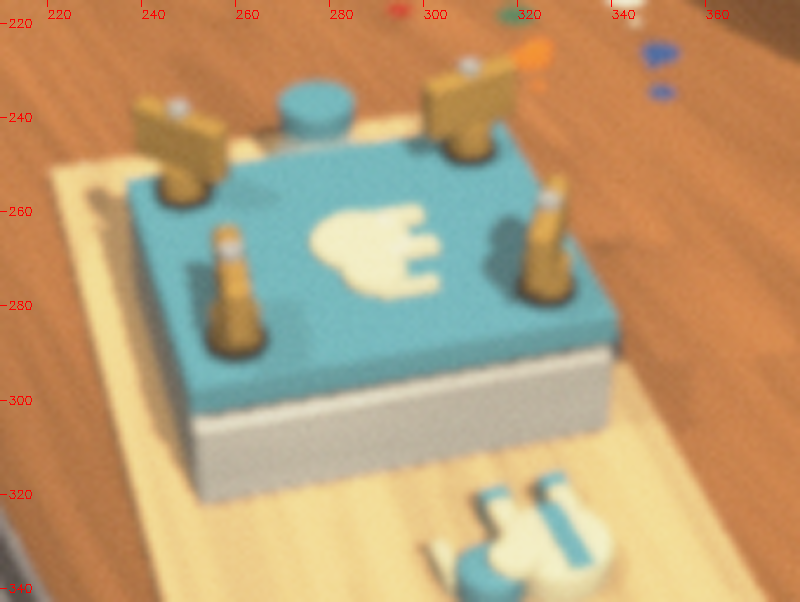

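View pics/side0c.png

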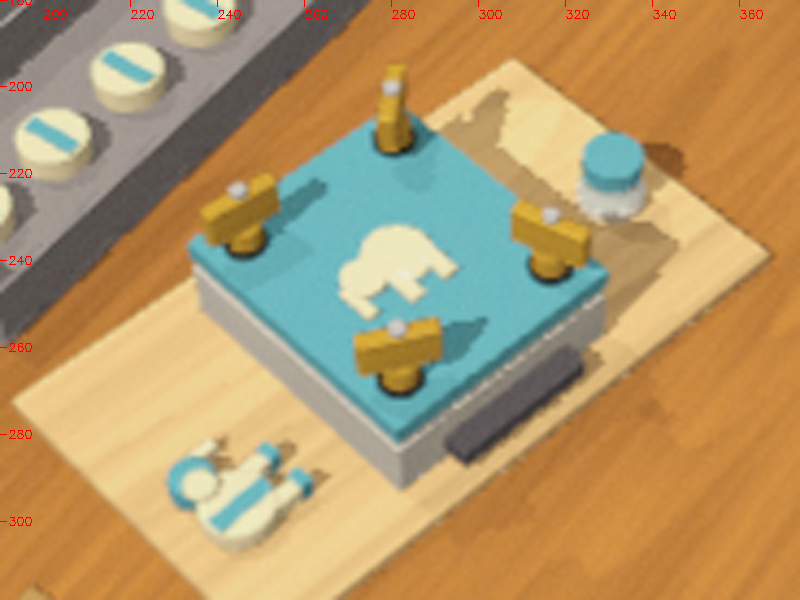

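```bash
cat > h.py <<'E'
import numpy as np, cv2
from scipy.optimize import least_squares
from scipy.spatial.transform import Rotation as R
def proj(c,P):
    T=np.linalg.inv(c["world_from_camera"]); p=np.atleast_2d(P)@T[:3,:3].T+T[:3,3]
    s=p[:,:2]/p[:,2:]; s=s*(1+c["k1"]*(s**2).sum(1,keepdims=True))
    return s*[c["fx"],c["fy"]]+[c["cx"],c["cy"]]
def ray(c,uv):
    d=(np.atleast_2d(uv)-[c["cx"],c["cy"]])/[c["fx"],c["fy"]]
    s=d.copy()
    for _ in range(20): s=d/(1+c["k1"]*(s**2).sum(1,keepdims=True))
    D=np.c_[s,np.ones(len(s))]@c["world_from_camera"][:3,:3].T
    return c["world_from_camera"][:3,3],D
def atz(c,uv,z):
    o,D=ray(c,uv); return o+D*((z-o[2])/D[:,2])[:,None]
def M(p,P):
    ca,sa=np.cos(p[2]),np.sin(p[2]); P=np.atleast_2d(P).astype(float)
    return np.c_[p[0]+ca*P[:,0]-sa*P[:,1],p[1]+sa*P[:,0]+ca*P[:,1],P[:,2]]
NUT=np.array([[.07,.06],[.07,-.06],[-.07,-.06],[-.07,.06]])
E
python3 - <<'E'
from h import *
from station import camera
cs=camera("scene"); cd=camera("side")
S=lambda x,y:(210+x/4.70588-.4,215+y/4.70588-.4)
D=lambda x,y:(190+x/4.3478-.4,180+y/4.3478-.4)
def f(p,full=False):
    r=[]
    st=lambda i:M(p,[*NUT[i],p[3]])
    for i,q in enumerate([(230,250),(178,108),(470,67),(550,200)]): r.append(proj(cs,st(i))[0]-S(*q))
    for i,q in enumerate([(238,190),(391,88),(550,215),(397,328)]): r.append(proj(cd,st(i))[0]-D(*q))
    for P,q in [((.12,-.21,.012),(512,58)),((-.12,-.21,.012),(770,256)),((.12,.21,.012),(12,402)),
      ((.095,.085,.078),(190,243)),((-.095,-.085,.078),(608,272)),((-.095,.085,.078),(400,434))]:
        r.append(proj(cd,M(p,P))[0]-D(*q))
    for P,q in [((.12,-.21,.012),(52,172)),((.095,.085,.078),(195,390)),((-.095,.085,.078),(615,318)),((.095,-.085,.078),(128,182))]:
        r.append(proj(cs,M(p,P))[0]-S(*q))
    return np.array(r) if full else np.ravel(r)
s=least_squares(f,[.6,.2,0,.125],loss="soft_l1"); print(s.x); print(f(s.x,True).round(1))
for i in range(4): print(i+1,M(s.x,[*NUT[i],0])[0])
E
```

```text
[ 0.57463891  0.06095733 -0.19996245  0.12953788]
[[ 0.7  0.4]
 [ 0.6  0.2]
 [ 0.4  0. ]
 [ 0.4  0.1]
 [ 0.1 -0.3]
 [ 0.2 -0.3]
 [ 0.4 -0.3]
 [ 0.1 -0.3]
 [ 0.3 -0.3]
 [ 0.3 -0.7]
 [-0.1 -0.7]
 [-0.6  0.2]
 [ 0.3 -0.3]
 [-0.6 -0.6]
 [-0.3 -0.2]
 [-0.5  1.2]
 [ 1.2  0.4]
 [-0.4  0.1]]
1 [0.65516204 0.10585749 0.        ]
2 [ 0.63132614 -0.01175139  0.        ]
3 [0.49411577 0.01605716 0.        ]
4 [0.51795167 0.13366604 0.        ]
```

```bash
cat >> h.py <<'E'
# shift/turn from current pose to target TCP (tool down, yaw)
def rel(o,pos,yaw):
    R0=R.from_euler("xyz",o["eef_rot"]); R1=R.from_euler("xyz",[np.pi,0,yaw])
    return R0.inv().apply(np.array(pos)-o["ee_pos"]), (R0.inv()*R1).as_rotvec()/(np.pi/2)
E
python3 - <<'E'
from h import *
from station import camera,status
cd=camera("side")
D=lambda x,y:(190+x/4.3478-.4,180+y/4.3478-.4)
for n,a,b in [(1,(204,212),(273,180)),(3,(514,206),(588,238)),(4,(357,338),(440,323)),(2,(396,68),(390,95))]:
    P=atz(cd,[D(*a),D(*b)],.125); print(n,P.round(3),np.arctan2(*(P[1]-P[0])[[1,0]]))
o=status.get_obs(); print(rel(o,[.5,.07,.25],-.2))
E
```

```text
1 [[0.663 0.128 0.125]
 [0.646 0.086 0.125]] -1.958458528414376
3 [[0.518 0.021 0.125]
 [0.469 0.016 0.125]] -3.045903223635801
4 [[0.534 0.15  0.125]
 [0.502 0.115 0.125]] -2.3043186545239154
2 [[ 0.641 -0.029  0.125]
 [ 0.631 -0.009  0.125]] 2.054572437596772
(array([ 0.48325584, -0.40376634, -0.04457126]), array([-2.16374637e-04,  4.92801155e-05,  4.02870068e-01]))
```

```bash
python3 -m jog '[[0.483,-0.404,-0.045,0,0,0.403,-0.15],[0.483,-0.404,-0.045,0,0,0.403,-0.15],[0.483,-0.404,-0.045,0,0,0.403,-0.15],[0.483,-0.404,-0.045,0,0,0.403,-0.15],[0.483,-0.404,-0.045,0,0,0.403,-0.15],[0.483,-0.404,-0.045,0,0,0.403,-0.15],[0.483,-0.404,-0.045,0,0,0.403,-0.15],[0.483,-0.404,-0.045,0,0,0.403,-0.15],[0.483,-0.404,-0.045,0,0,0.403,-0.15],[0.483,-0.404,-0.045,0,0,0.403,-0.15],[0.483,-0.404,-0.045,0,0,0.403,-0.15],[0.483,-0.404,-0.045,0,0,0.403,-0.15],[0.483,-0.404,-0.045,0,0,0.403,-0.15],[0.483,-0.404,-0.045,0,0,0.403,-0.15],[0.483,-0.404,-0.045,0,0,0.403,-0.15],[0.483,-0.404,-0.045,0,0,0.403,-0.15]]' 40
python3 - <<'E'
from station import status, camera
import cv2
o=status.get_obs(); print(o["qpos"],o["ee_pos"],o["eef_rot"],o["force"],o["moment"])
a=camera("wrist")["image"][:,:,::-1]; cv2.imwrite("pics/wrist1.png",a)
cv2.imwrite("pics/wrist1c.png",cv2.resize(a[100:340,160:480],(800,600),interpolation=cv2.INTER_CUBIC))
E
```

```text
time_s: 1.9
ee_pos: [0.4993, 0.0693, 0.2503]
eef_rot: [-3.141, 0.0, -0.201]
force: [-0.9, 0.1, -0.3]
grip_width: 0.0399
[6.50801520e-02 1.64569426e-01 1.58240375e+00 2.30622753e-04
 1.39502314e+00 1.83680238e+00] [0.49934249 0.06928247 0.25033481] [-3.14147970e+00  4.49159267e-04 -2.00966255e-01] [-0.91284921  0.08989042 -0.28628027] [0.06637885 0.02621694 0.0174105 ]
```

View pics/wrist1.png

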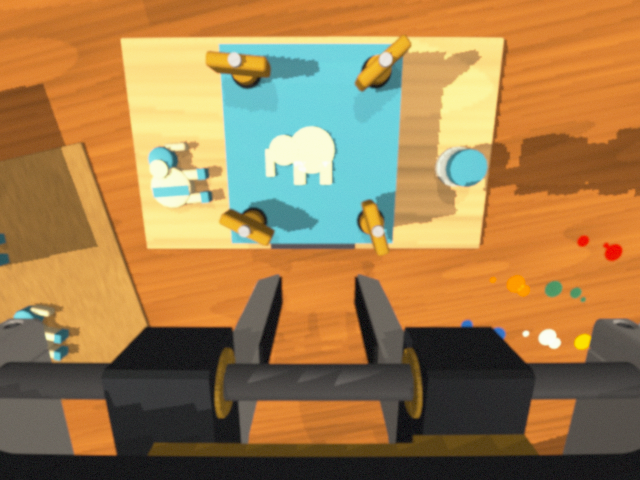

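Run:
```python
import cv2,numpy as np
a=cv2.imread("pics/wrist1.png")
t=[]
for x,y in [(200,30),(345,30),(340,185),(205,185)]:
    t.append(cv2.resize(a[y:y+75,x:x+80],(400,300) if 0 else (400,375),interpolation=cv2.INTER_CUBIC)[:300])
cv2.imwrite("pics/wrist1n.png",np.vstack([np.hstack(t[:2]),np.hstack([t[3],t[2]])]))
```

```text
(no output)
```

View pics/wrist1n.png

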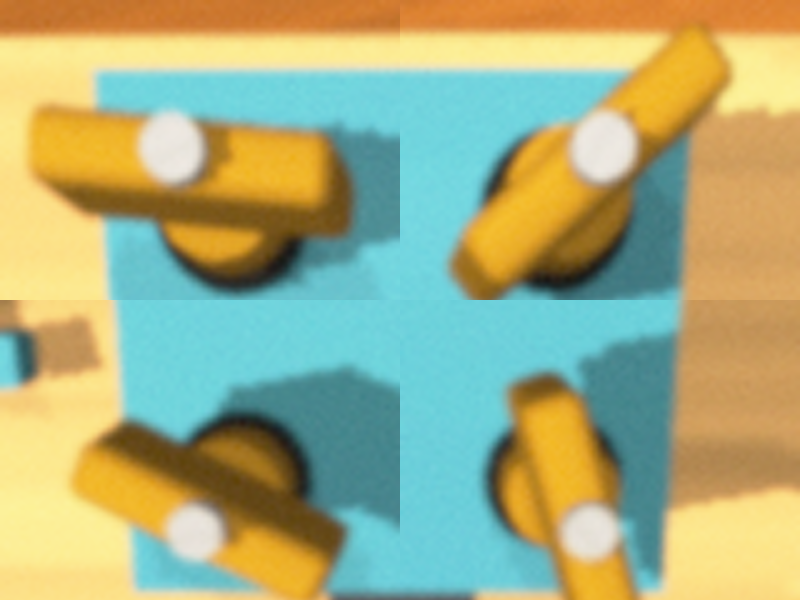

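Run:
```python
import cv2,numpy as np
from h import *
from station import camera
c=camera("wrist"); print(c["world_from_camera"][:3,3])
a=cv2.imread("pics/wrist1.png"); h=cv2.cvtColor(a,cv2.COLOR_BGR2HSV)
p=[.57463891,.06095733,-.19996245]
vis=[]
for n,(x,y) in enumerate([(200,44),(345,36),(340,190),(205,195)]):
    H=h[y:y+66,x:x+80]
    print(n+1)
    m=((H[...,0]>14)&(H[...,0]<26)&(H[...,1]>190)&(H[...,2]>195)).astype(np.uint8)
    k,lab,st,_=cv2.connectedComponentsWithStats(m)
    i=1+st[1:,4].argmax(); m=(lab==i).astype(np.uint8)
    ct=max(cv2.findContours(m,0,2)[0],key=cv2.contourArea)
    r=cv2.minAreaRect(ct); b=cv2.boxPoints(r)+[x,y]
    P=atz(c,b,.1255)[:,:2]
    e=[P[1]-P[0],P[2]-P[1]]; L=[np.linalg.norm(v) for v in e]; v=e[int(np.argmax(L))]
    print("ctr",P.mean(0).round(4),"nom",M(p,[*NUT[n],0])[0,:2].round(4),"LxW",np.round(L,4),"yaw",round(np.arctan2(v[1],v[0])%np.pi,3))
    w=a[y:y+66,x:x+80].copy(); w=cv2.resize(w,None,fx=5,fy=5); cv2.polylines(w,[((b-[x,y])*5+2).astype(int)],1,(0,0,255),1); vis.append(w)
cv2.imwrite("pics/w1fit.png",np.vstack([np.hstack(vis[:2]),np.hstack([vis[3],vis[2]])])[:600])
```

```text
[0.57378699 0.05350772 0.42901692]
1
ctr [0.6584 0.1181] nom [0.6552 0.1059] LxW [0.0098 0.0183] yaw 1.281
2
ctr [0.6258 0.0009] nom [ 0.6313 -0.0118] LxW [0.0225 0.0122] yaw 2.129
3
ctr [0.508  0.0182] nom [0.4941 0.0161] LxW [0.0103 0.0205] yaw 0.103
4
ctr [0.5276 0.1437] nom [0.518  0.1337] LxW [0.0083 0.0172] yaw 0.887
```

View pics/w1fit.png

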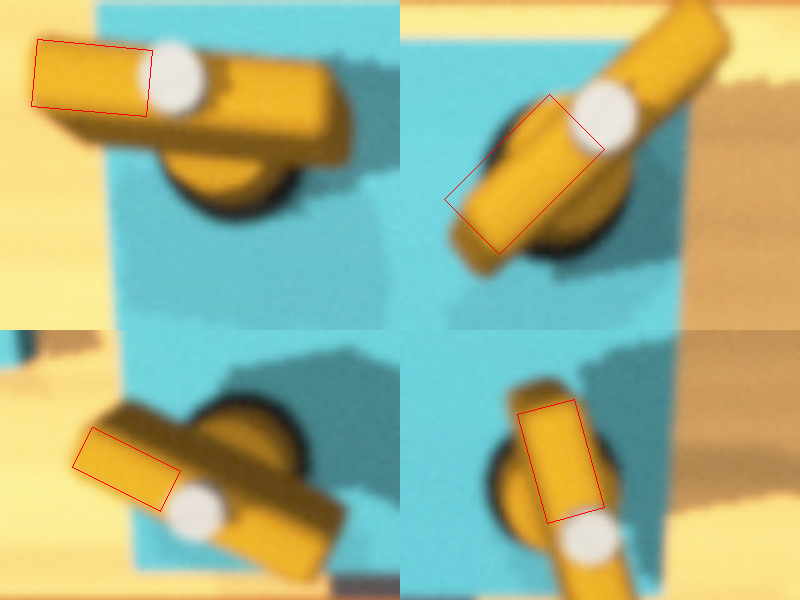

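Run:
```python
from h import *
from station import camera,status
c=camera("wrist")
print(atz(c,[(233.9,59.3),(345+203/5,36+118/5),(340+188/5,190+(537-330)/5),(205+195/5,195+(512-330)/5)],.1295).round(4))
o=status.get_obs()
for z in (.2,.1): print(rel(o,[.655,.106,z],1.26))
```

```text
[[ 0.6548  0.1049  0.1295]
 [ 0.6306 -0.0123  0.1295]
 [ 0.4942  0.0158  0.1295]
 [ 0.5179  0.1323  0.1295]]
(array([ 0.14496319, -0.06731921,  0.05061391]), array([-1.51483209e-04, -1.87058002e-04, -9.30624080e-01]))
(array([ 0.14495772, -0.06728512,  0.1506139 ]), array([-1.51483209e-04, -1.87058002e-04, -9.30624080e-01]))
```

```bash
python3 -m jog '[[0.145,-0.067,0.04,0,0,-0.93,-0.15],[0.145,-0.067,0.04,0,0,-0.93,-0.15],[0.145,-0.067,0.04,0,0,-0.93,-0.15],[0.145,-0.067,0.04,0,0,-0.93,-0.15],[0.145,-0.067,0.04,0,0,-0.93,-0.15],[0.145,-0.067,0.06,0,0,-0.93,-0.15],[0.145,-0.067,0.08,0,0,-0.93,-0.15],[0.145,-0.067,0.08,0,0,-0.93,-0.15],[0.145,-0.067,0.08,0,0,-0.93,-0.15],[0.145,-0.067,0.08,0,0,-0.93,-0.15],[0.145,-0.067,0.08,0,0,-0.93,-0.15],[0.145,-0.067,0.11,0,0,-0.93,-0.15],[0.145,-0.067,0.13,0,0,-0.93,-0.15],[0.145,-0.067,0.15,0,0,-0.93,-0.15],[0.145,-0.067,0.15,0,0,-0.93,-0.15]]' 40
python3 - <<'E'
from station import status, camera
import cv2
o=status.get_obs(); print(o["qpos"],o["ee_pos"],o["eef_rot"],o["force"],o["moment"])
a=camera("wrist")["image"][:,:,::-1]; cv2.imwrite("pics/w2.png",a)
E
```

```text
time_s: 3.55
ee_pos: [0.6537, 0.105, 0.0979]
eef_rot: [-3.137, 0.002, 1.255]
force: [0.2, 0.6, -0.7]
grip_width: 0.0398
[1.03848574e-01 6.46707781e-01 1.27242231e+00 2.73849503e-04
 1.22685704e+00 4.19392971e-01] [0.65371873 0.10500126 0.09791994] [-3.13747419e+00  1.55436123e-03  1.25516222e+00] [ 0.20449744  0.57400358 -0.72847648] [-0.029169   -0.06079767 -0.01976363]
```

View pics/w2.png

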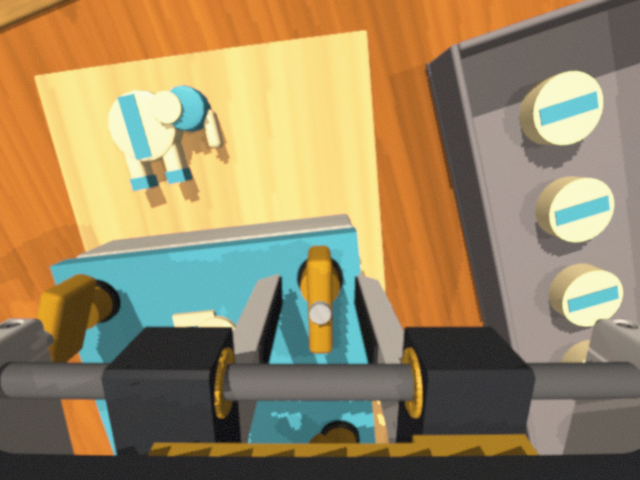

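```bash
python3 -m jog '[[0,0,-0.002,0,0,0,-1],[0,0,-0.002,0,0,0,-1],[0,0,-0.002,0,0,0,-1],[0,0,-0.002,0,0,0,-1],[0,0,-0.002,0,0,0,-1]]' 40
python3 - <<'E'
from station import status
o=status.get_obs(); print(o["qpos"],o["ee_pos"],o["eef_rot"],o["force"],o["moment"],o["grip_width"])
E
```

```text
time_s: 4.1
ee_pos: [0.6548, 0.1052, 0.1026]
eef_rot: [-3.141, 0.0, 1.256]
force: [0.5, 0.6, 1.7]
grip_width: 0.0115
[1.04078450e-01 6.42311237e-01 1.26819264e+00 2.01427451e-04
 1.23188700e+00 4.18911431e-01] [0.65480692 0.10524926 0.10255296] [-3.14078620e+00  1.51196084e-04  1.25589636e+00] [0.54621056 0.60178841 1.72265605] [-0.11371645 -0.15806779  0.10300315] 0.011519312137823508
```

```bash
python3 -m jog '[[0,0,0.0005,0,0,0.09,-1],[0,0,0.0006,0,0,0.18,-1],[0,0,0.001,0,0,0.27,-1],[0,0,0.001,0,0,0.36,-1],[0,0,0.0015,0,0,0.45,-1],[0,0,0.0015,0,0,0.54,-1],[0,0,0.002,0,0,0.63,-1],[0,0,0.002,0,0,0.72,-1],[0,0,0.0025,0,0,0.81,-1],[0,0,0.0027,0,0,0.9,-1],[0,0,0.003,0,0,0.99,-1],[0,0,0.003,0,0,1,-1]]' 40
cat > s.py <<'E'
from station import status
import numpy as np
o=status.get_obs(); np.set_printoptions(precision=4,suppress=True)
print("t",o["time_s"],"q6",o["qpos"][5],"pos",o["ee_pos"],"yaw",o["eef_rot"][2],"F",o["force"],"Mom",o["moment"],"tau6",o["tau"][5],"w",o["grip_width"])
E
python3 s.py
```

```text
time_s: 5.3
ee_pos: [0.6546, 0.1056, 0.0996]
eef_rot: [-3.141, 0.001, -0.317]
force: [-1.5, 3.3, 2.3]
grip_width: 0.0118
t 5.3 q6 1.9924836149797414 pos [0.6546 0.1056 0.0996] yaw -0.3174912086822306 F [-1.4761  3.2883  2.264 ] Mom [0.5869 0.4902 0.1212] tau6 2.1507027000188828 w 0.01181143926817219
```

```bash
python3 -m jog '[[0,0,0,0,0,0,-1]]' 40; python3 s.py;  python3 -m jog '[[0,0,0.0003,0,0,0.09,-1],[0,0,0.0006,0,0,0.18,-1],[0,0,0.0009,0,0,0.27,-1],[0,0,0.001,0,0,0.29,-1],[0,0,0.001,0,0,0.29,-1]]' 40; python3 s.py
```

```text
time_s: 5.4
ee_pos: [0.6545, 0.1057, 0.0997]
eef_rot: [-3.141, 0.001, -0.314]
force: [-0.3, 0.2, 1.1]
grip_width: 0.0118
t 5.4 q6 1.9893130709649656 pos [0.6545 0.1057 0.0997] yaw -0.3141449100301352 F [-0.3367  0.2436  1.1114] Mom [0.0865 0.0878 0.1071] tau6 0.6504914537072182 w 0.01176793708685141
time_s: 5.9
ee_pos: [0.6547, 0.1059, 0.0988]
eef_rot: [3.141, 0.001, -0.767]
force: [0.0, 1.9, 0.9]
grip_width: 0.0114
t 5.9 q6 2.4421256717878888 pos [0.6547 0.1059 0.0988] yaw -0.7668993348110842 F [0.0164 1.9283 0.8952] Mom [0.4929 0.0659 0.117 ] tau6 0.9235769882798195 w 0.011370227029749201
```

```bash
python3 -m jog '[[0,0,0,0,0,0,0.5],[0,0,0,0,0,0,0.5],[0,0,0,0,0,0,0.5],[0,0,0,0,0,0,0.5],[0,0,0,0,0,-0.09,0.5],[0,0,0,0,0,-0.18,0.5],[0,0,0,0,0,-0.27,0.5],[0,0,0,0,0,-0.36,0.5],[0,0,0,0,0,-0.45,0.5],[0,0,0,0,0,-0.54,0.5],[0,0,0,0,0,-0.63,0.5],[0,0,0,0,0,-0.72,0.5],[0,0,0,0,0,-0.81,0.5],[0,0,0,0,0,-0.9,0.5],[0,0,0,0,0,-0.99,0.5]]' 40; python3 s.py; python3 -m jog '[[0,0,0,0,0,-0.09,0.5],[0,0,0,0,0,-0.18,0.5],[0,0,0,0,0,-0.27,0.5],[0,0,0,0,0,-0.36,0.5],[0,0,0,0,0,-0.45,0.5],[0,0,0,0,0,-0.54,0.5],[0,0,0,0,0,-0.63,0.5],[0,0,0,0,0,-0.72,0.5],[0,0,0,0,0,-0.81,0.5],[0,0,0,0,0,-0.9,0.5],[0,0,0,0,0,-1,0.3],[0,0,0,0,0,-1,0.2]]' 40; python3 s.py
```

```text
time_s: 7.4
ee_pos: [0.6546, 0.1058, 0.0988]
eef_rot: [-3.14, 0.0, 0.794]
force: [-0.4, -0.2, 0.4]
grip_width: 0.0706
t 7.4 q6 0.880755765397371 pos [0.6546 0.1058 0.0988] yaw 0.7944444326193532 F [-0.3818 -0.17    0.378 ] Mom [-0.0311 -0.0045  0.0224] tau6 2.962765172123909 w 0.070643932870749
time_s: 8.6
ee_pos: [0.6546, 0.1057, 0.0987]
eef_rot: [-3.141, -0.001, 2.368]
force: [-0.2, -1.2, -0.5]
grip_width: 0.0584
t 8.6 q6 -0.6931758075147995 pos [0.6546 0.1057 0.0987] yaw 2.3682775082666834 F [-0.167  -1.1995 -0.4793] Mom [-0.0214 -0.1498  0.0251] tau6 -2.6205414533615112 w 0.05837541558593172
```

```bash
python3 -m jog '[[0,0,0,0,0,0,-1],[0,0,0,0,0,0,-1],[0,0,0,0,0,0,-1],[0,0,0,0,0,0,-1],[0,0,0,0,0,0,-1],[0,0,0,0,0,0,-1],[0,0,0.0003,0,0,0.08,-1],[0,0,0.0005,0,0,0.14,-1],[0,0,0.0005,0,0,0.14,-1]]' 40; python3 s.py; python3 -m jog '[[0,0,0.0001,0,0,0.03,-1],[0,0,0.0001,0,0,0.03,-1]]'; python3 s.py
```

```text
time_s: 9.5
ee_pos: [0.6548, 0.1058, 0.0983]
eef_rot: [-3.142, -0.001, 2.147]
force: [1.0, 0.5, -0.2]
grip_width: 0.0114
t 9.5 q6 -0.4716941946248198 pos [0.6548 0.1058 0.0983] yaw 2.146878451090231 F [ 1.0472  0.505  -0.1565] Mom [ 0.1772 -0.3233  0.037 ] tau6 1.900620460510254 w 0.01136499771114393
time_s: 9.7
ee_pos: [0.6549, 0.1059, 0.0983]
eef_rot: [3.142, -0.001, 2.102]
force: [1.1, -0.4, -0.1]
grip_width: 0.012
t 9.7 q6 -0.4262784220763905 pos [0.6549 0.1059 0.0983] yaw 2.10153239407317 F [ 1.0757 -0.4493 -0.0531] Mom [ 0.0043 -0.2718  0.0839] tau6 0.9382995218038559 w 0.01202585600781978
```

```bash
cat > chk.py <<'E'
from station import status
import sys
o=status.get_obs(); print(f'{o["time_s"]:.2f} q6 {o["qpos"][5]:.4f} Mz {o["moment"][2]:.3f} z {o["ee_pos"][2]:.4f}')
sys.exit(1 if o["moment"][2]>0.2 else 0)
E
python3 -m jog '[[0,0,0.0001,0,0,0.04,-1],[0,0,0.0001,0,0,0.04,-1]]' >/dev/null; python3 chk.py && python3 -m jog '[[0,0,0.0001,0,0,0.04,-1],[0,0,0.0001,0,0,0.04,-1]]' >/dev/null && python3 chk.py && python3 -m jog '[[0,0,0.0001,0,0,0.04,-1],[0,0,0.0001,0,0,0.04,-1]]' >/dev/null && python3 chk.py && python3 -m jog '[[0,0,0.0001,0,0,0.04,-1],[0,0,0.0001,0,0,0.04,-1]]' >/dev/null && python3 chk.py
```

```text
9.90 q6 -0.3652 Mz 0.069 z 0.0982
10.10 q6 -0.3045 Mz 0.097 z 0.0981
10.30 q6 -0.2441 Mz 0.077 z 0.0979
10.50 q6 -0.1838 Mz 0.108 z 0.0978
```

```bash
python3 -m jog '[[0,0,0.0001,0,0,0.04,-1],[0,0,0.0001,0,0,0.04,-1]]' >/dev/null; python3 chk.py && python3 -m jog '[[0,0,0.0001,0,0,0.04,-1],[0,0,0.0001,0,0,0.04,-1]]' >/dev/null && python3 chk.py && python3 -m jog '[[0,0,0.0001,0,0,0.04,-1],[0,0,0.0001,0,0,0.04,-1]]' >/dev/null && python3 chk.py && python3 -m jog '[[0,0,0.0001,0,0,0.04,-1],[0,0,0.0001,0,0,0.04,-1]]' >/dev/null && python3 chk.py
```

```text
10.70 q6 -0.1236 Mz 0.090 z 0.0977
10.90 q6 -0.0634 Mz 0.112 z 0.0976
11.10 q6 -0.0033 Mz 0.161 z 0.0975
11.30 q6 0.0566 Mz 0.366 z 0.0975
```

```bash
python3 -m jog '[[0,0,0,0,0,0.025,-1],[0,0,0,0,0,0.025,-1],[0,0,0,0,0,0.025,-1]]' >/dev/null; python3 s.py
```

```text
t 11.6 q6 0.09253419989593367 pos [0.655  0.1059 0.0975] yaw 1.582801868636159 F [ 0.8539  0.5303 -0.5955] Mom [-0.0091 -0.2473  0.3968] tau6 0.45708099380135536 w 0.011639170504189838
```

```bash
python3 -m jog '[[0,0,0,0,0,0.02,-1],[0,0,0,0,0,0.02,-1]]' >/dev/null; python3 s.py
```

```text
t 11.8 q6 0.12422672093912589 pos [0.6549 0.1059 0.0975] yaw 1.5511226548029522 F [ 1.471  -0.1206 -0.3694] Mom [-0.0253 -0.3273  0.513 ] tau6 0.8746360056102276 w 0.011537682948337832
```

```bash
python3 -m jog '[[0,0,0,0,0,0,-0.15],[0,0,0,0,0,0,-0.15],[0,0,0,0,0,0,-0.15],[0,0,-0.03,0,0,0,-0.15],[0,0,-0.08,0,0,0,-0.15],[0,0,-0.08,0,0,0,-0.15]]' 40; python3 s.py
python3 - <<'E'
from h import *
from station import status
print(rel(status.get_obs(),[.494,.016,.175],1.551+1.5)); print(rel(status.get_obs(),[.494,.016,.101],1.551+1.5))
E
```

```text
time_s: 12.4
ee_pos: [0.6572, 0.1061, 0.1848]
eef_rot: [3.131, -0.002, 1.551]
force: [-0.3, -0.1, 0.3]
grip_width: 0.0397
t 12.4 q6 0.1242350608015342 pos [0.6572 0.1061 0.1848] yaw 1.5511111533552544 F [-0.2582 -0.0523  0.3029] Mom [-0.0939 -0.0847  0.0048] tau6 -0.0027109473739983514 w 0.039718127208065716
(array([-0.09327525, -0.16150188,  0.00799355]), array([ 0.00619164,  0.00381983, -0.95485621]))
(array([-0.09342581, -0.16225556,  0.08198956]), array([ 0.00619164,  0.00381983, -0.95485621]))
```

```bash
python3 -m jog '[[-0.093,-0.162,0.006,0.006,0.004,-0.09,-0.15],[-0.093,-0.162,0.006,0.006,0.004,-0.18,-0.15],[-0.093,-0.162,0.006,0.006,0.004,-0.27,-0.15],[-0.093,-0.162,0.006,0.006,0.004,-0.36,-0.15],[-0.093,-0.162,0.006,0.006,0.004,-0.45,-0.15],[-0.093,-0.162,0.006,0.006,0.004,-0.54,-0.15],[-0.093,-0.162,0.006,0.006,0.004,-0.63,-0.15],[-0.093,-0.162,0.006,0.006,0.004,-0.72,-0.15],[-0.093,-0.162,0.006,0.006,0.004,-0.81,-0.15],[-0.093,-0.162,0.006,0.006,0.004,-0.9,-0.15],[-0.093,-0.162,0.006,0.006,0.004,-0.98,-0.15],[-0.093,-0.162,0.006,0.006,0.004,-0.98,-0.15]]' 40; python3 s.py
python3 - <<'E'
from h import *
from station import status,camera
print(rel(status.get_obs(),[.494,.016,.101],.10-3.1416))
c=camera("wrist"); cv2.imwrite("pics/w3.png",c["image"][:,:,::-1])
E
```

```text
time_s: 13.6
ee_pos: [0.4934, 0.0163, 0.1769]
eef_rot: [3.141, 0.0, 3.093]
force: [0.8, 0.5, -0.7]
grip_width: 0.0397
t 13.6 q6 -1.5631284048703173 pos [0.4934 0.0163 0.1769] yaw 3.0925791229801316 F [ 0.7991  0.5451 -0.6755] Mom [ 0.0517 -0.1429 -0.0129] tau6 -2.4164193123579025 w 0.03972541046995873
(array([-0.00063472, -0.00028483,  0.07587681]), array([ 1.14057074e-04,  2.84846072e-05, -9.48602810e-02]))
```

View pics/w3.png

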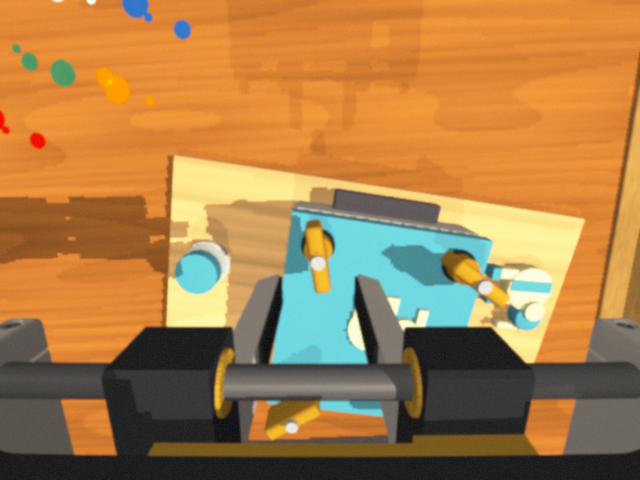

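```bash
python3 -m jog '[[0,0,0.03,0,0,-0.09,-0.15],[0,0,0.05,0,0,-0.095,-0.15],[0,0,0.065,0,0,-0.095,-0.15],[0,0,0.075,0,0,-0.095,-0.15],[0,0,0.075,0,0,-0.095,-0.15],[0,0,0.075,0,0,-0.095,-1],[0,0,0.075,0,0,-0.095,-1],[0,0,0.075,0,0,-0.095,-1],[0,0,0.075,0,0,-0.095,-1],[0,0,0.075,0,0,-0.095,-1],[0,0,0.075,0,0,-0.095,-1]]' 40; python3 s.py
```

```text
time_s: 14.75
ee_pos: [0.4936, 0.0161, 0.1023]
eef_rot: [-3.141, 0.001, -3.046]
force: [0.5, -3.4, 3.8]
grip_width: 0.0117
t 14.75 q6 -1.707596484788352 pos [0.4936 0.0161 0.1023] yaw -3.0462274565175065 F [ 0.4552 -3.3506  3.7539] Mom [-0.4559 -0.0002  0.0064] tau6 0.023404734092764556 w 0.011683793287053941
```

```bash
python3 -m jog '[[0,0,0.0005,0,0,0.09,-1],[0,0,0.0006,0,0,0.18,-1],[0,0,0.001,0,0,0.27,-1],[0,0,0.001,0,0,0.36,-1],[0,0,0.0015,0,0,0.45,-1],[0,0,0.0015,0,0,0.54,-1],[0,0,0.002,0,0,0.63,-1],[0,0,0.002,0,0,0.72,-1],[0,0,0.0025,0,0,0.81,-1],[0,0,0.0027,0,0,0.9,-1],[0,0,0.003,0,0,0.99,-1]]' 40;python3 s.py; python3 -m jog '[[0,0,0.0003,0,0,0.09,-1],[0,0,0.0006,0,0,0.18,-1],[0,0,0.0009,0,0,0.27,-1],[0,0,0.0012,0,0,0.36,-1],[0,0,0.0014,0,0,0.4,-1],[0,0,0.0014,0,0,0.4,-1]]' 40; python3 s.py
```

```text
time_s: 15.85
ee_pos: [0.4939, 0.0162, 0.0995]
eef_rot: [3.14, 0.0, 1.676]
force: [0.8, -1.0, 2.4]
grip_width: 0.0115
t 15.85 q6 -0.1467491687284083 pos [0.4939 0.0162 0.0995] yaw 1.6761671550115098 F [ 0.7835 -1.0152  2.4077] Mom [-0.2126 -0.1407  0.0883] tau6 -2.8243719041347504 w 0.011486323218407249
time_s: 16.45
ee_pos: [0.494, 0.0162, 0.0983]
eef_rot: [3.14, -0.001, 1.047]
force: [0.7, -1.9, 4.2]
grip_width: 0.0116
t 16.45 q6 0.4824429137336778 pos [0.494  0.0162 0.0983] yaw 1.04697845600873 F [ 0.6771 -1.8796  4.2215] Mom [-0.2653  0.0434  0.0575] tau6 1.4020153507590294 w 0.011633123978823705
```

Turned 2.19 rad; now small steps.

```bash
python3 -m jog '[[0,0,0.0002,0,0,0.04,-1],[0,0,0.0002,0,0,0.04,-1]]' >/dev/null; python3 chk.py && python3 -m jog '[[0,0,0.0002,0,0,0.04,-1],[0,0,0.0002,0,0,0.04,-1]]' >/dev/null && python3 chk.py && python3 -m jog '[[0,0,0.0002,0,0,0.04,-1],[0,0,0.0002,0,0,0.04,-1]]' >/dev/null && python3 chk.py && python3 -m jog '[[0,0,0.0001,0,0,0.04,-1],[0,0,0.0001,0,0,0.04,-1]]' >/dev/null && python3 chk.py && python3 -m jog '[[0,0,0.0001,0,0,0.04,-1],[0,0,0.0001,0,0,0.04,-1]]' >/dev/null && python3 chk.py && python3 -m jog '[[0,0,0.0001,0,0,0.04,-1],[0,0,0.0001,0,0,0.04,-1]]' >/dev/null && python3 chk.py
```

```text
16.65 q6 0.5443 Mz 0.082 z 0.0982
16.85 q6 0.6054 Mz 0.030 z 0.0981
17.05 q6 0.6661 Mz 0.106 z 0.0980
17.25 q6 0.7266 Mz 0.061 z 0.0979
17.45 q6 0.7869 Mz 0.034 z 0.0978
17.65 q6 0.8471 Mz 0.117 z 0.0977
```

```bash
python3 -m jog '[[0,0,0.0001,0,0,0.04,-1],[0,0,0.0001,0,0,0.04,-1]]' >/dev/null; python3 chk.py && python3 -m jog '[[0,0,0.0001,0,0,0.04,-1],[0,0,0.0001,0,0,0.04,-1]]' >/dev/null && python3 chk.py && python3 -m jog '[[0,0,0.0001,0,0,0.04,-1],[0,0,0.0001,0,0,0.04,-1]]' >/dev/null && python3 chk.py && python3 -m jog '[[0,0,0.0001,0,0,0.04,-1],[0,0,0.0001,0,0,0.04,-1]]' >/dev/null && python3 chk.py && python3 -m jog '[[0,0,0.0001,0,0,0.04,-1],[0,0,0.0001,0,0,0.04,-1]]' >/dev/null && python3 chk.py && python3 -m jog '[[0,0,0.0001,0,0,0.04,-1],[0,0,0.0001,0,0,0.04,-1]]' >/dev/null && python3 chk.py
```

```text
17.85 q6 0.9073 Mz 0.048 z 0.0976
18.05 q6 0.9674 Mz 0.080 z 0.0974
18.25 q6 1.0276 Mz 0.064 z 0.0973
18.45 q6 1.0876 Mz 0.061 z 0.0972
18.65 q6 1.1478 Mz 0.064 z 0.0971
18.85 q6 1.2077 Mz 0.210 z 0.0971
```

```bash
python3 -m jog '[[0,0,0,0,0,0.04,-1],[0,0,0,0,0,0.04,-1],[0,0,0,0,0,0.04,-1]]' >/dev/null; python3 s.py
```

```text
t 19.15 q6 1.2665979672965024 pos [0.4941 0.016  0.0971] yaw 0.26290419262936693 F [ 0.1122 -2.2272  3.2114] Mom [-0.3707  0.1929  0.393 ] tau6 0.49497753381729126 w 0.01157806996033734
```

```bash
python3 -m jog '[[0,0,0,0,0,0.02,-1],[0,0,0,0,0,0.02,-1]]' >/dev/null; python3 s.py
python3 -m jog '[[0,0,0,0,0,0,-0.15],[0,0,0,0,0,0,-0.15],[0,0,0,0,0,0,-0.15],[0,0,-0.03,0,0,0,-0.15],[0,0,-0.08,0,0,0,-0.15],[0,0,-0.08,0,0,0,-0.15],[0,0,-0.08,0,0,0,-0.15]]' 40; python3 s.py
python3 - <<'E'
from h import *
from station import status
print(rel(status.get_obs(),[.631,-.012,.175],2.12));
E
```

```text
t 19.35 q6 1.2980065068139575 pos [0.494  0.016  0.0971] yaw 0.23156223225441708 F [-0.3093 -1.8957  3.5563] Mom [-0.3638  0.1796  0.4646] tau6 0.8678898029029369 w 0.011647216319144817
time_s: 20.05
ee_pos: [0.4942, 0.0161, 0.1776]
eef_rot: [3.14, -0.004, 0.232]
force: [-0.3, 0.5, -0.3]
grip_width: 0.0401
t 20.05 q6 1.2979309592313206 pos [0.4942 0.0161 0.1776] yaw 0.23161113641341902 F [-0.3264  0.4807 -0.2637] Mom [-0.0363  0.0315 -0.0113] tau6 0.00022065473331167595 w 0.0400760017472227
(array([0.12671942, 0.05879757, 0.00314916]), array([ 2.63954467e-03, -8.12764613e-04, -1.20218546e+00]))
```

```bash
python3 -m jog '[[0.127,0.059,0.003,0.0026,0,-0.09,-0.15],[0.127,0.059,0.003,0.0026,0,-0.18,-0.15],[0.127,0.059,0.003,0.0026,0,-0.27,-0.15],[0.127,0.059,0.003,0.0026,0,-0.36,-0.15],[0.127,0.059,0.003,0.0026,0,-0.45,-0.15],[0.127,0.059,0.003,0.0026,0,-0.54,-0.15],[0.127,0.059,0.003,0.0026,0,-0.63,-0.15],[0.127,0.059,0.003,0.0026,0,-0.72,-0.15],[0.127,0.059,0.003,0.0026,0,-0.81,-0.15],[0.127,0.059,0.003,0.0026,0,-0.9,-0.15],[0.127,0.059,0.003,0.0026,0,-0.98,-0.15]]' 40; python3 s.py
python3 - <<'E'
from h import *
from station import status,camera
print(rel(status.get_obs(),[.631,-.012,.101],2.12))
E
```

```text
time_s: 21.15
ee_pos: [0.6308, -0.0121, 0.1732]
eef_rot: [-3.14, -0.002, 1.777]
force: [-0.5, -0.3, -0.8]
grip_width: 0.0397
t 21.15 q6 -0.28433367751296207 pos [ 0.6308 -0.0121  0.1732] yaw 1.7767641257792208 F [-0.4909 -0.2503 -0.8072] Mom [-0.0317 -0.05    0.0041] tau6 2.367490231990814 w 0.039664050914364854
(array([-0.00015617,  0.00035697,  0.07218319]), array([-0.00078839, -0.00164702, -0.21850937]))
```

```bash
python3 -m jog '[[0,0,0.0,0,0,-0.09,-0.15],[0,0,0.0,0,0,-0.18,-0.15],[0,0,0.01,0,0,-0.22,-0.15],[0,0,0.01,0,0,-0.22,-0.15]]' 40; python3 s.py
python3 - <<'E'
from station import camera
import cv2
c=camera("wrist"); cv2.imwrite("pics/w4.png",c["image"][150:390,160:480,::-1])
E
```

```text
time_s: 21.55
ee_pos: [0.6297, -0.0119, 0.1603]
eef_rot: [-3.137, -0.005, 2.123]
force: [0.3, -0.8, 0.2]
grip_width: 0.0399
t 21.55 q6 -0.6308924442010229 pos [ 0.6297 -0.0119  0.1603] yaw 2.123314007525214 F [ 0.3281 -0.7912  0.2465] Mom [-0.0474 -0.1633 -0.0013] tau6 -1.3647738844156265 w 0.03992348295146916
```

View pics/w4.png

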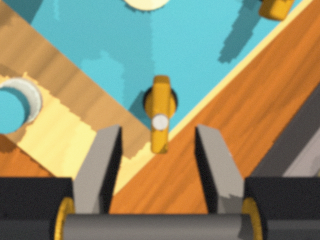

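```bash
python3 -m jog '[[0,0,0.03,0,0,0,-0.15],[0,0,0.045,0,0,0,-0.15],[0,0,0.058,0,0,0,-0.15],[0,0,0.058,0,0,0,-0.15],[0,0,0.058,0,0,0,-0.15],[0,0,0.058,0,0,0,-1],[0,0,0.058,0,0,0,-1],[0,0,0.058,0,0,0,-1],[0,0,0.058,0,0,0,-1],[0,0,0.058,0,0,0,-1],[0,0,0.058,0,0,0,-1]]' 40; python3 s.py
```

```text
time_s: 22.7
ee_pos: [0.6304, -0.0114, 0.1037]
eef_rot: [-3.14, -0.004, 2.121]
force: [4.4, 1.9, 0.4]
grip_width: 0.0117
t 22.7 q6 -0.62836387637269 pos [ 0.6304 -0.0114  0.1037] yaw 2.1208895569025517 F [4.4377 1.9392 0.4294] Mom [ 0.5902 -1.0174 -0.0763] tau6 -0.0623919116333127 w 0.011672785053022229
```

```bash
python3 - <<'E'
from h import *
from station import status
print(rel(status.get_obs(),[.631,-.012,.103],2.12-1.5))
E
python3 -m jog '[[0,0,0.0008,0,-0.002,0.05,-1],[0,0,0.001,0,-0.003,0.14,-1],[0,0,0.0015,0,-0.003,0.23,-1],[0,0,0.0015,0,-0.003,0.32,-1],[0,0,0.002,0,-0.003,0.41,-1],[0,0,0.002,0,-0.003,0.5,-1],[0,0,0.0025,0,-0.003,0.59,-1],[0,0,0.0025,0,-0.003,0.68,-1],[0,0,0.003,0,-0.003,0.77,-1],[0,0,0.003,0,-0.003,0.86,-1],[0,0,0.0033,0,-0.003,0.95,-1],[0,0,0.0035,0,-0.003,0.99,-1]]' 40;python3 s.py
```

```text
(array([-0.00084935,  0.00022409,  0.0007443 ]), array([-0.00271136, -0.00146696,  0.95549616]))
time_s: 23.9
ee_pos: [0.6314, -0.0115, 0.1009]
eef_rot: [3.141, 0.002, 0.56]
force: [5.9, -0.3, 0.6]
grip_width: 0.0119
t 23.9 q6 0.9356359309368888 pos [ 0.6314 -0.0115  0.1009] yaw 0.5602572150557501 F [ 5.9494 -0.3142  0.6144] Mom [ 0.1197 -1.3614  0.0758] tau6 0.08449323009699583 w 0.011939465988655982
```

```bash
python3 -m jog '[[0.0008,0.0005,0.0003,0,0,0.09,-1],[0.0008,0.0005,0.0006,0,0,0.18,-1],[0.0008,0.0005,0.0009,0,0,0.27,-1],[0.0008,0.0005,0.0012,0,0,0.36,-1],[0.0008,0.0005,0.0014,0,0,0.4,-1],[0.0008,0.0005,0.0014,0,0,0.4,-1]]' 40; python3 s.py
```

```text
time_s: 24.5
ee_pos: [0.632, -0.0118, 0.0996]
eef_rot: [3.14, 0.002, -0.069]
force: [-3.9, -2.1, 2.4]
grip_width: 0.0115
t 24.5 q6 1.5648796356796408 pos [ 0.632  -0.0118  0.0996] yaw -0.06902692202783922 F [-3.8753 -2.0951  2.4408] Mom [-0.3704  0.6721  0.0683] tau6 1.4153726398944855 w 0.011453152488942195
```

```bash
python3 -m jog '[[-0.0004,0,0.0002,0,0,0.04,-1],[-0.0004,0,0.0002,0,0,0.04,-1]]' >/dev/null; python3 chk.py && python3 -m jog '[[0,0,0.0002,0,0,0.04,-1],[0,0,0.0002,0,0,0.04,-1]]' >/dev/null && python3 chk.py && python3 -m jog '[[0,0,0.0002,0,0,0.04,-1],[0,0,0.0002,0,0,0.04,-1]]' >/dev/null && python3 chk.py && python3 -m jog '[[0,0,0.0002,0,0,0.04,-1],[0,0,0.0002,0,0,0.04,-1]]' >/dev/null && python3 chk.py && python3 -m jog '[[0,0,0.0002,0,0,0.04,-1],[0,0,0.0002,0,0,0.04,-1]]' >/dev/null && python3 chk.py && python3 -m jog '[[0,0,0.0001,0,0,0.04,-1],[0,0,0.0001,0,0,0.04,-1]]' >/dev/null && python3 chk.py; python3 s.py
```

```text
24.70 q6 1.6268 Mz 0.123 z 0.0996
24.90 q6 1.6878 Mz 0.076 z 0.0994
25.10 q6 1.7485 Mz 0.039 z 0.0993
25.30 q6 1.8090 Mz 0.078 z 0.0992
25.50 q6 1.8692 Mz 0.095 z 0.0991
25.70 q6 1.9294 Mz 0.074 z 0.0989
t 25.7 q6 1.9294464323448235 pos [ 0.6318 -0.0121  0.0989] yaw -0.4336616079608402 F [-1.3214 -0.992   1.1149] Mom [-0.1731  0.1587  0.0739] tau6 1.075243279337883 w 0.0119573036008526
```

Total 2.56; continue.

```bash
python3 -m jog '[[0,0,0.0001,0,0,0.04,-1],[0,0,0.0001,0,0,0.04,-1]]' >/dev/null; python3 chk.py && python3 -m jog '[[0,0,0.0001,0,0,0.04,-1],[0,0,0.0001,0,0,0.04,-1]]' >/dev/null && python3 chk.py && python3 -m jog '[[0,0,0.0001,0,0,0.04,-1],[0,0,0.0001,0,0,0.04,-1]]' >/dev/null && python3 chk.py && python3 -m jog '[[0,0,0.0001,0,0,0.04,-1],[0,0,0.0001,0,0,0.04,-1]]' >/dev/null && python3 chk.py && python3 -m jog '[[0,0,0.0001,0,0,0.04,-1],[0,0,0.0001,0,0,0.04,-1]]' >/dev/null && python3 chk.py && python3 -m jog '[[0,0,0.0001,0,0,0.04,-1],[0,0,0.0001,0,0,0.04,-1]]' >/dev/null && python3 chk.py
```

```text
25.90 q6 1.9896 Mz 0.094 z 0.0988
26.10 q6 2.0497 Mz 0.011 z 0.0987
26.30 q6 2.1099 Mz 0.053 z 0.0986
26.50 q6 2.1700 Mz 0.073 z 0.0985
26.70 q6 2.2300 Mz 0.038 z 0.0984
26.90 q6 2.2901 Mz 0.088 z 0.0983
```

```bash
python3 -m jog '[[0,0,0.0001,0,0,0.04,-1],[0,0,0.0001,0,0,0.04,-1]]' >/dev/null; python3 chk.py && python3 -m jog '[[0,0,0.0001,0,0,0.04,-1],[0,0,0.0001,0,0,0.04,-1]]' >/dev/null && python3 chk.py && python3 -m jog '[[0,0,0.0001,0,0,0.03,-1],[0,0,0.0001,0,0,0.03,-1]]' >/dev/null && python3 chk.py; python3 s.py
```

```text
27.10 q6 2.3501 Mz 0.143 z 0.0982
27.30 q6 2.4100 Mz 0.339 z 0.0982
t 27.3 q6 2.410045943347969 pos [ 0.6317 -0.0124  0.0982] yaw -0.9142236261043224 F [-1.9184 -1.9965  2.2397] Mom [-0.3644  0.3186  0.3388] tau6 1.3183897733688354 w 0.011420235679417782
```

```bash
python3 -m jog '[[0,0,0,0,0,0.028,-1],[0,0,0,0,0,0.028,-1],[0,0,0,0,0,0.028,-1]]' >/dev/null; python3 s.py
```

```text
t 27.6 q6 2.4505205009126074 pos [ 0.6317 -0.0125  0.0982] yaw -0.954710452334885 F [-2.5048 -3.1164  1.9245] Mom [-0.3212  0.3432  0.4086] tau6 0.4696367494761944 w 0.012009668969615543
```

```bash
python3 -m jog '[[0,0,0,0,0,0.018,-1],[0,0,0,0,0,0.018,-1]]' >/dev/null; python3 s.py
python3 -m jog '[[0,0,0,0,0,0,-0.15],[0,0,0,0,0,0,-0.15],[0,0,0,0,0,0,-0.15],[0,0,-0.03,0,0,0,-0.15],[0,0,-0.08,0,0,0,-0.15],[0,0,-0.08,0,0,0,-0.15],[0,0,-0.08,0,0,0,-0.15]]' 40; python3 s.py
python3 - <<'E'
from h import *
from station import status
print(rel(status.get_obs(),[.518,.133,.175],2.0))
E
```

```text
t 27.8 q6 2.4788876990180837 pos [ 0.6317 -0.0125  0.0983] yaw -0.9830506877511049 F [-2.1833 -0.9635  2.0896] Mom [-0.3523  0.2897  0.4631] tau6 0.8318375051021576 w 0.01165371689310759
time_s: 28.5
ee_pos: [0.6321, -0.012, 0.1791]
eef_rot: [3.14, -0.003, -0.983]
force: [-0.4, 0.5, -0.7]
grip_width: 0.0399
t 28.5 q6 2.4786832344001555 pos [ 0.6321 -0.012   0.1791] yaw -0.9827916230820504 F [-0.4204  0.4826 -0.7262] Mom [ 0.1467  0.0041 -0.0022] tau6 -0.0010582292452454567 w 0.0399093469355931
(array([-0.18397868,  0.0145162 ,  0.00361382]), array([ 2.61499691e-03,  1.28734164e-03, -1.89890332e+00]))
```

```bash
python3 -m jog '[[-0.184,0.015,0.003,0.002,0.001,-0.09,-0.15],[-0.184,0.015,0.003,0.002,0.001,-0.18,-0.15],[-0.184,0.015,0.003,0.002,0.001,-0.27,-0.15],[-0.184,0.015,0.003,0.002,0.001,-0.36,-0.15],[-0.184,0.015,0.003,0.002,0.001,-0.45,-0.15],[-0.184,0.015,0.003,0.002,0.001,-0.54,-0.15],[-0.184,0.015,0.003,0.002,0.001,-0.63,-0.15],[-0.184,0.015,0.003,0.002,0.001,-0.72,-0.15],[-0.184,0.015,0.003,0.002,0.001,-0.81,-0.15],[-0.184,0.015,0.003,0.002,0.001,-0.9,-0.15],[-0.184,0.015,0.003,0.002,0.001,-0.98,-0.15]]' 40 | grep -v force
python3 -m jog '[[0,0,0,0,0,-0.09,-0.15],[0,0,0,0,0,-0.18,-0.15],[0,0,0,0,0,-0.27,-0.15],[0,0,0,0,0,-0.36,-0.15],[0,0,0,0,0,-0.45,-0.15],[0,0,0,0,0,-0.54,-0.15],[0,0,0,0,0,-0.63,-0.15],[0,0,0,0,0,-0.72,-0.15],[0,0,0,0,0,-0.81,-0.15],[0,0,0,0,0,-0.9,-0.15],[0,0,0,0,0,-0.98,-0.15]]' 40 ; python3 s.py
python3 - <<'E'
from h import *
from station import status
print(rel(status.get_obs(),[.518,.133,.16],.88-np.pi))
E
```

```text
time_s: 29.6
ee_pos: [0.517, 0.1327, 0.174]
eef_rot: [3.141, 0.001, 0.562]
grip_width: 0.0399
time_s: 30.7
ee_pos: [0.5163, 0.1327, 0.1724]
eef_rot: [-3.139, -0.0, 2.108]
force: [-0.1, 0.4, -0.5]
grip_width: 0.0396
t 30.7 q6 -0.3534129685977331 pos [0.5163 0.1327 0.1724] yaw 2.1075551775478747 F [-0.1002  0.3804 -0.5254] Mom [ 0.0167 -0.0748 -0.003 ] tau6 2.3700841516256332 w 0.039602004024644075
(array([-0.00060747,  0.00164567,  0.01242322]), array([-9.92493589e-04, -2.03849674e-03, -1.21851257e+00]))
```

```bash
python3 -m jog '[[-0.001,0.002,0,-0.001,-0.002,-0.09,-0.15],[-0.001,0.002,0,-0.001,-0.002,-0.18,-0.15],[-0.001,0.002,0,-0.001,-0.002,-0.27,-0.15],[-0.001,0.002,0,-0.001,-0.002,-0.36,-0.15],[-0.001,0.002,0,-0.001,-0.002,-0.45,-0.15],[-0.001,0.002,0,-0.001,-0.002,-0.54,-0.15],[-0.001,0.002,0,-0.001,-0.002,-0.63,-0.15],[-0.001,0.002,0,-0.001,-0.002,-0.72,-0.15],[-0.001,0.002,0,-0.001,-0.002,-0.81,-0.15],[-0.001,0.002,0,-0.001,-0.002,-0.9,-0.15],[-0.001,0.002,0.01,-0.001,-0.002,-0.99,-0.15]]' 40 |grep xx
python3 -m jog '[[0,0,0,0,0,-0.09,-0.15],[0,0,0,0,0,-0.18,-0.15],[0,0,0,0,0,-0.23,-0.15],[0,0,0,0,0,-0.23,-0.15]]' 40 ; python3 s.py
python3 - <<'E'
from h import *
from station import status,camera
print(rel(status.get_obs(),[.518,.133,.102],.88-np.pi)) 
c=camera("wrist"); cv2.imwrite("pics/w5.png",c["image"][150:390,160:480,::-1])
E
```

```text
time_s: 32.2
ee_pos: [0.5178, 0.1329, 0.1604]
eef_rot: [3.14, -0.002, -2.252]
force: [0.4, 0.3, 0.1]
grip_width: 0.0401
t 32.2 q6 -2.2773700826226566 pos [0.5178 0.1329 0.1604] yaw -2.2522268225821405 F [0.3815 0.2841 0.1284] Mom [ 0.0748 -0.0314 -0.0461] tau6 -1.6284865513443947 w 0.04008192394133795
(array([-0.00030586, -0.00014448,  0.05839472]), array([ 0.00091803, -0.00120477,  0.0059616 ]))
```

View pics/w5.png

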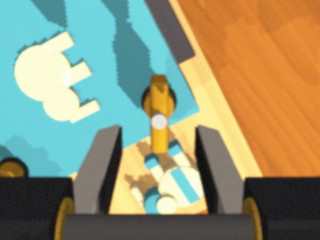

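```bash
python3 -m jog '[[0,0,0.03,0.001,-0.001,0.006,-0.15],[0,0,0.045,0.001,-0.001,0.006,-0.15],[0,0,0.057,0.001,-0.001,0.006,-0.15],[0,0,0.057,0.001,-0.001,0.006,-0.15],[0,0,0.057,0.001,-0.001,0.006,-0.15],[0,0,0.057,0.001,-0.001,0.006,-1],[0,0,0.057,0.001,-0.001,0.006,-1],[0,0,0.057,0.001,-0.001,0.006,-1],[0,0,0.057,0.001,-0.001,0.006,-1],[0,0,0.057,0.001,-0.001,0.006,-1],[0,0,0.057,0.001,-0.001,0.006,-1]]' 40; python3 s.py
```

```text
time_s: 33.35
ee_pos: [0.5177, 0.1332, 0.1039]
eef_rot: [-3.142, 0.0, -2.265]
force: [-3.6, 2.4, 4.8]
grip_width: 0.0117
t 33.35 q6 -2.264669782538045 pos [0.5177 0.1332 0.1039] yaw -2.264570099792317 F [-3.6085  2.4109  4.8411] Mom [0.7364 0.6523 0.0413] tau6 0.0396916747558862 w 0.011662476238671565
```

```bash
python3 -m jog '[[0,0,0.0005,0,0,0.09,-1],[0,0,0.0006,0,0,0.18,-1],[0,0,0.001,0,0,0.27,-1],[0,0,0.001,0,0,0.36,-1],[0,0,0.0015,0,0,0.45,-1],[0,0,0.0015,0,0,0.54,-1],[0,0,0.002,0,0,0.63,-1],[0,0,0.002,0,0,0.72,-1],[0,0,0.0025,0,0,0.81,-1],[0,0,0.0027,0,0,0.9,-1],[0,0,0.003,0,0,0.99,-1]]' 40;python3 s.py; python3 -m jog '[[0,0,0.0003,0,0,0.09,-1],[0,0,0.0006,0,0,0.18,-1],[0,0,0.0009,0,0,0.27,-1],[0,0,0.0012,0,0,0.36,-1],[0,0,0.0014,0,0,0.4,-1],[0,0,0.0014,0,0,0.4,-1]]' 40; python3 s.py
```

```text
time_s: 34.45
ee_pos: [0.5176, 0.1335, 0.101]
eef_rot: [3.141, -0.0, 2.458]
force: [-2.6, 3.4, 3.4]
grip_width: 0.0116
t 34.45 q6 -0.7038166241187963 pos [0.5176 0.1335 0.101 ] yaw 2.45788096542863 F [-2.5616  3.4079  3.4374] Mom [0.9312 0.4664 0.126 ] tau6 -2.8750871121883392 w 0.011593030102050107
time_s: 35.05
ee_pos: [0.5177, 0.1337, 0.0997]
eef_rot: [3.141, -0.001, 1.829]
force: [-1.9, 2.7, 3.8]
grip_width: 0.0118
t 35.05 q6 -0.07461139024523737 pos [0.5177 0.1337 0.0997] yaw 1.8288052542383055 F [-1.863   2.6963  3.8087] Mom [0.6504 0.3041 0.0492] tau6 1.4102759957313538 w 0.011763686862894723
```

```bash
python3 -m jog '[[0,0,0.0002,0,0,0.04,-1],[0,0,0.0002,0,0,0.04,-1]]' >/dev/null; python3 chk.py && python3 -m jog '[[0,0,0.0002,0,0,0.04,-1],[0,0,0.0002,0,0,0.04,-1]]' >/dev/null && python3 chk.py && python3 -m jog '[[0,0,0.0002,0,0,0.04,-1],[0,0,0.0002,0,0,0.04,-1]]' >/dev/null && python3 chk.py && python3 -m jog '[[0,0,0.0002,0,0,0.04,-1],[0,0,0.0002,0,0,0.04,-1]]' >/dev/null && python3 chk.py && python3 -m jog '[[0,0,0.0002,0,0,0.04,-1],[0,0,0.0002,0,0,0.04,-1]]' >/dev/null && python3 chk.py && python3 -m jog '[[0,0,0.0001,0,0,0.04,-1],[0,0,0.0001,0,0,0.04,-1]]' >/dev/null && python3 chk.py
```

```text
35.25 q6 -0.0127 Mz 0.062 z 0.0996
35.45 q6 0.0484 Mz 0.045 z 0.0995
35.65 q6 0.1091 Mz 0.056 z 0.0994
35.85 q6 0.1695 Mz 0.041 z 0.0993
36.05 q6 0.2299 Mz 0.041 z 0.0992
36.25 q6 0.2902 Mz 0.060 z 0.0991
```

```bash
python3 -m jog '[[0,0,0.0001,0,0,0.04,-1],[0,0,0.0001,0,0,0.04,-1]]' >/dev/null; python3 chk.py && python3 -m jog '[[0,0,0.0001,0,0,0.04,-1],[0,0,0.0001,0,0,0.04,-1]]' >/dev/null && python3 chk.py && python3 -m jog '[[0,0,0.0001,0,0,0.04,-1],[0,0,0.0001,0,0,0.04,-1]]' >/dev/null && python3 chk.py && python3 -m jog '[[0,0,0.0001,0,0,0.04,-1],[0,0,0.0001,0,0,0.04,-1]]' >/dev/null && python3 chk.py && python3 -m jog '[[0,0,0.0001,0,0,0.04,-1],[0,0,0.0001,0,0,0.04,-1]]' >/dev/null && python3 chk.py && python3 -m jog '[[0,0,0.0001,0,0,0.04,-1],[0,0,0.0001,0,0,0.04,-1]]' >/dev/null && python3 chk.py
```

```text
36.45 q6 0.3503 Mz 0.173 z 0.0991
36.65 q6 0.4103 Mz 0.338 z 0.0991
```

```bash
python3 -m jog '[[0,0,0,0,0,0.03,-1],[0,0,0,0,0,0.03,-1],[0,0,0,0,0,0.03,-1]]' >/dev/null; python3 s.py
```

```text
t 36.95 q6 0.4538248239736988 pos [0.5179 0.1338 0.0991] yaw 1.3006630650737494 F [-1.3661  1.9398  4.3004] Mom [0.3248 0.4521 0.454 ] tau6 0.5157334730029106 w 0.011976982552775888
```

```bash
python3 -m jog '[[0,0,0,0,0,0,-0.15],[0,0,0,0,0,0,-0.15],[0,0,0,0,0,0,-0.15],[0,0,-0.03,0,0,0,-0.15],[0,0,-0.08,0,0,0,-0.15],[0,0,-0.13,0,0,0,-0.15],[0,0,-0.16,0,0,0,-0.15],[0,0,-0.16,0,0,0,-0.15]]' 40; python3 s.py
python3 - <<'E'
from h import *
from station import status,camera
print(rel(status.get_obs(),[.5,.07,.25],-.2))
E
```

```text
time_s: 37.75
ee_pos: [0.519, 0.1338, 0.2635]
eef_rot: [3.134, -0.004, 1.301]
force: [1.0, -0.4, -0.7]
grip_width: 0.0394
t 37.75 q6 0.45354793756784 pos [0.519  0.1338 0.2635] yaw 1.300916240111114 F [ 0.9791 -0.4344 -0.6615] Mom [-0.0514 -0.0432  0.0084] tau6 0.008598295971751213 w 0.039388723032915005
(array([-0.06665361, -0.00138702,  0.01321003]), array([ 0.0017739 , -0.00581329,  0.95549609]))
```

```bash
python3 -m jog '[[-0.067,-0.001,0.013,0.002,-0.006,0.09,-0.15],[-0.067,-0.001,0.013,0.002,-0.006,0.2,-0.15],[-0.067,-0.001,0.013,0.002,-0.006,0.3,-0.15],[-0.067,-0.001,0.013,0.002,-0.006,0.4,-0.15],[-0.067,-0.001,0.013,0.002,-0.006,0.5,-0.15],[-0.067,-0.001,0.013,0.002,-0.006,0.6,-0.15],[-0.067,-0.001,0.013,0.002,-0.006,0.7,-0.15],[-0.067,-0.001,0.013,0.002,-0.006,0.8,-0.15],[-0.067,-0.001,0.013,0.002,-0.006,0.9,-0.15],[-0.067,-0.001,0.013,0.002,-0.006,0.955,-0.15],[-0.067,-0.001,0.013,0.002,-0.006,0.955,-0.15],[-0.067,-0.001,0.013,0.002,-0.006,0.955,-0.15]]' 40
python3 - <<'E'
from h import *
from station import status,camera
for n in ["wrist","scene","side"]:
    a=camera(n)["image"][:,:,::-1]; cv2.imwrite(f"pics/{n}9.png",a)
    if n=="scene": a=a[215:343,210:380]
    if n=="side": a=a[180:318,190:374]
    if n!="wrist": cv2.imwrite(f"pics/{n}9c.png",cv2.resize(a,(800,600),interpolation=cv2.INTER_CUBIC))
E
```

```text
time_s: 38.95
ee_pos: [0.5001, 0.0695, 0.2495]
eef_rot: [3.141, 0.001, -0.195]
force: [-0.1, 0.2, 0.5]
grip_width: 0.0399
```

View pics/wrist9.png

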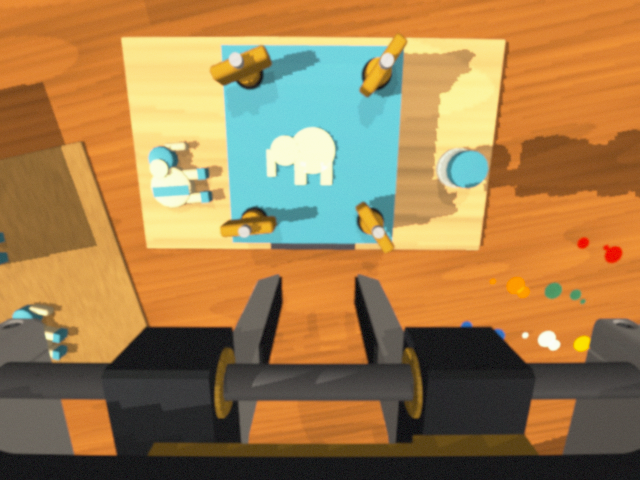

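View pics/scene9c.png

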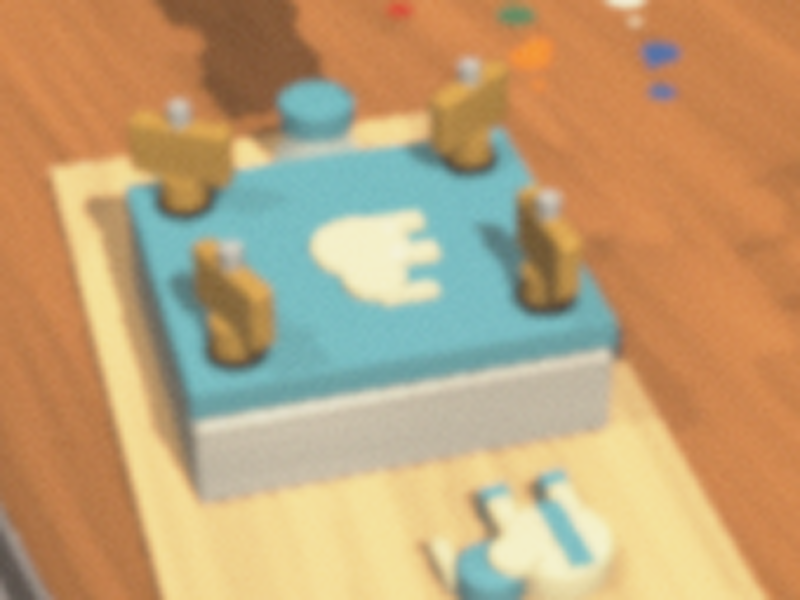

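View pics/side9.png

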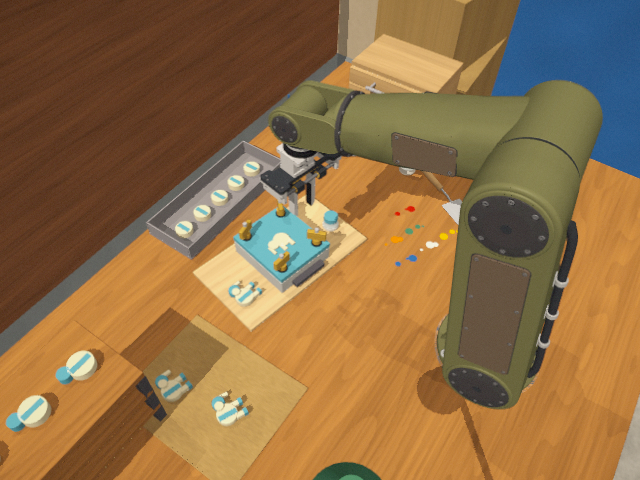

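Run:
```python
import cv2,numpy as np
a=cv2.imread("pics/scene0.png");b=cv2.imread("pics/scene9.png")
# lower edge of the blue lid (hue drop) per column, before/after
def edge(im,u):
    r=im[270:320,u].astype(float); s=r[:,0]-r[:,2]
    s=cv2.GaussianBlur(s[:,None],(1,5),1)[:,0]
    i=[k for k in range(len(s)-1) if s[k]>20>=s[k+1]]
    k=i[-1]; return 270+k+(s[k]-20)/(s[k]-s[k+1])
for u in (258,275,290,305,320,332): print(u,round(edge(a,u),2),round(edge(b,u),2),round(edge(b,u)-edge(a,u),2))
a=cv2.imread("pics/side0.png");b=cv2.imread("pics/side9.png")
for n,(x,y,w,h) in dict(el1=(222,278,45,30),cardboard=(150,365,110,65),).items():
    print(n,np.abs(a[y:y+h,x:x+w].astype(int)-b[y:y+h,x:x+w]).mean())
```

```text
258 301.2 302.57 1.37
275 298.22 299.46 1.25
290 295.59 296.97 1.38
305 292.99 294.13 1.14
320 290.19 291.49 1.31
332 288.11 289.24 1.12
el1 6.176543209876543
cardboard 5.462843822843823
```

Run:
```python
import cv2,numpy as np
from h import *
from station import camera
p=[.57463891,.06095733,-.19996245]
for n in ("scene","side"):
    c=camera(n)
    A=cv2.imread(f"pics/{n}0.png").astype(np.float32);B=cv2.imread(f"pics/{n}9.png").astype(np.float32)
    # patches on lid plane + relief: phase correlation with expected shift
    for P in [(0,0,.078),(.095,.0,.078),(-.095,.0,.078),(0,.085,.078),(.06,.085,.078),(-.06,.085,.078),(-.095,.05,.078),(-.095,-.04,.078)]:
        u=proj(c,M(p,P))[0]; d=proj(c,M(p,(P[0],P[1],.074)))[0]-u
        x,y=u.round().astype(int); h=14 if P[:2]==(0,0) else 7
        T=A[y-h:y+h+1,x-h:x+h+1].copy()
        T=cv2.GaussianBlur(A,(0,0),1)[y-h:y+h+1,x-h:x+h+1]; S=cv2.GaussianBlur(B,(0,0),1)
        # 1-D search of scale k along expected shift
        ks=np.arange(-.5,2.01,.1); e=[np.abs(cv2.getRectSubPix(S,(2*h+1,2*h+1),(float(x+k*d[0]),float(y+k*d[1])))-T).mean() for k in ks]
        i=int(np.argmin(e)); print(n,P,"exp",d.round(2),"sink mm",round(4*ks[i],1))
```

```text
scene (0, 0, 0.078) exp [0.03 1.52] sink mm 4.0
scene (0.095, 0.0, 0.078) exp [0.13 1.54] sink mm 3.6
scene (-0.095, 0.0, 0.078) exp [-0.05  1.5 ] sink mm -2.0
scene (0, 0.085, 0.078) exp [0.01 1.58] sink mm 1.6
scene (0.06, 0.085, 0.078) exp [0.08 1.59] sink mm 1.6
scene (-0.06, 0.085, 0.078) exp [-0.05  1.57] sink mm 3.2
scene (-0.095, 0.05, 0.078) exp [-0.07  1.54] sink mm 4.4
scene (-0.095, -0.04, 0.078) exp [-0.04  1.48] sink mm 2.4
side (0, 0, 0.078) exp [0.06 0.97] sink mm 3.2
side (0.095, 0.0, 0.078) exp [0.1  0.98] sink mm 2.8
side (-0.095, 0.0, 0.078) exp [0.   0.95] sink mm 5.2
side (0, 0.085, 0.078) exp [0.12 0.95] sink mm 4.0
side (0.06, 0.085, 0.078) exp [0.15 0.96] sink mm 4.4
side (-0.06, 0.085, 0.078) exp [0.08 0.94] sink mm 5.6
side (-0.095, 0.05, 0.078) exp [0.04 0.94] sink mm 4.8
side (-0.095, -0.04, 0.078) exp [-0.02  0.95] sink mm 4.8
```

```bash
python3 -c "
from station import ctrl; print(ctrl.hand_in())"
```

```text
the job is handed in; nothing more can be done
None
```

All four nuts are run down and firm in cross order 1 → 3 → 2 → 4, and I handed the job in at about 39 s of the 72 s allowed.

| Nut | Turn until solid (rad) | Final wrist moment (N m) | Bush twist from that (rad) |
|---|---|---|---|
| 1 | about 2.7 | about 0.49 | about 0.16 |
| 3 | about 2.9 | about 0.47 | about 0.16 |
| 2 | about 3.0 | about 0.46 | about 0.15 |
| 4 | about 2.6 | about 0.45 | about 0.15 |

All four lie between firm (0.10) and over-tightened (0.22). The twist was not read directly. I worked it out from the wrist moment, which is noisy to about ±0.03 N m. Nut 1 needed one re-grip because of the last joint's range. Nut 2's 3.0 rad is slightly over the stated 2.9 maximum, probably from bush wind-up and play in the grip.

**Lid:** it looks level and home in the pictures. The relief at its centre sank 4.0 mm in the scene view and 3.2 mm in the side view, against 4 mm expected. The image measurements at the lid's edges scattered more, mostly 2 to 5 mm. One of them gave a meaningless negative value. Levelness therefore rests mainly on all four nuts reaching their solid stop.

**Surroundings:** the elephant and pot on the board, the elephants on the cardboard and the scraper look unmoved. The arm covered much of the yellow-capped pot and I did not check the brush closely, but the tool never came near either. The gripper is open and clear above the mould.

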